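# Shim the trainer stand's bay flush with spacer plates

## Robot

A 7-joint arm with a two-finger parallel gripper is mounted at the origin on the work surface. World frame = base frame: x ahead of the robot, y to its left, z up, the work surface at z = 0. Lengths are in m, angles in rad, forces in N, time in s.
With the tool pointing down it reaches from about 0.35 to 0.9 m from the base axis. Payload 19.9 kg.
Tool frame: the origin (TCP) lies between the finger pads; the fingertips stand 19 mm ahead of it and the grasp point (between the pads) is the TCP; z points along the fingers, y is the direction in which the jaws open and shut (so a half turn about z gives the same grasp; the last joint's range is limited). The gripper opens to 94 mm and grips with 3 to 60 N. Pads are 16 mm wide; open, the fingers measure 119 mm over their backs; the gripper's body (75 mm by 177 mm) begins 78 mm behind the grasp point.
Start: joints at [1.21, 0.417, -0.01, 1.614, 0.005, 1.111, -0.053], TCP at [0.196, -0.593, 0.224] pointing down, gripper open.
Joint ranges: [-2.81, 2.81], [-0.39, 2.02], [-1.27, 1.25], [0.06, 2.57], [-1.19, 4.33], [0.19, 2], [-2.82, 2.82]. Speed limits (rad/s): [1.89, 1.89, 2.39, 2.39, 3.01, 3.01, 3.01].

## Interface

Orientations are given as a 3x3 rotation matrix whose columns are the frame's x, y, z axes.
In Python, from rig import robot gives the robot as it stands. Calls block until the motion is done:
- robot.move_ptp(position, orientation): joint-space move of the TCP to a pose.
- robot.move_linear(position, velocity=0.15, frame=None, threshold=None): straight line of the TCP; frame=None keeps the orientation; velocity is the mean speed in m/s. With threshold (N) it stops when the force on the tool has changed by that much, and returns True; else False.
- robot.goto_joints(angles): joint-space move.
- robot.gripper_to(opening): finger opening in m; the grip force is fixed at half the most; returns when the fingers have stopped.
- robot.pause(seconds).
- robot.ik(position, orientation): joint angles nearest the present ones, or None.
- robot.get_state(): the state.
- robot.grab_frame(name): name is "scene" or "top" or "wrist"; returns the picture (400x640x3 uint8, red, green, blue); there is no depth.
- robot.camera_info(name): a dict with "fx", "fy", "cx", "cy" (pixels), "rvec" (rotation vector, rad) and "tvec" (3), from world to camera coordinates, as OpenCV has them. Camera axes: x right, y down, z forward; pixel columns grow to the right and rows downward; lengths in m; the calibration is good to about 2 mm. A picture is of the moment at which its call begins: read the wrist's pose just before it. camera_info takes no time and is no camera call; for the wrist camera it gives the pose at the moment of the call.
A pose or a line that the arm cannot do raises robot.PlanningError and nothing moves.
- robot.sign_off(): hands the job in, once; it reports no verdict.
The state is a dict: "time": time; "qpos": joint angles; "joint_vel": joint speeds; "effort": joint torques, N m; "ee_pos": TCP position; "tool_rot": TCP orientation; "force": force on the tool from outside, world axes, zero at the start; "moment": the same for the moment, N m; "opening": finger opening in m.
Only numpy, scipy, OpenCV 4.12 (cv2) and the standard library are available. Lean on these libraries where they do the work, as an engineer would, in place of code of your own. Each camera call takes 0.05 s, during which the arm holds its last target.

## Task

Fill the bay of the white trainer stand with the right two of the three spacer plates, so that they lie flat on the round riser and the upper one is flush with the deck: push them along their lanes so that they drop in. Leave the third plate lying in its lane, and do not disturb the two black round port discs lying on the stand's corners.

Things in the scene. Friction and masses are not known exactly. Their poses are not given: they have to be found in the camera images.
- stand: White fixed stand. Origin on the table under the middle of its square bay; z up, x away from the robot (yaw up to 0.25 rad). Flat deck 50 mm above the table, x -160..80, y -160..160 mm. Three lanes 98 mm wide run on the deck into the bay, from -x, +y and -y, between grey ridges 5 mm high, outer ends open; beyond the bay (+x) is only a ridge. One plate starts in each lane.
- bay (a point): Middle of the bay's mouth, at deck level; axes as the stand's. The bay is a 98 x 98 mm opening with upright walls, through the deck down to the table; one round riser stands in it. Each plate starts with its centre 97 to 109 mm from here, in a lane; pushed along the lane until its rear edge passes the bay's edge, it tips and drops in.
- plate_thin_mid (a point): Centre (half-way up) of the thin spacer plate: a dark anodised aluminium slab 90 x 90 x 9 mm, one bright round dimple on its top, 200 g or so; it slides freely. Axes x, y along its sides, z up. It may start in any of the three lanes.
- plate_medium_mid (a point): Centre (half-way up) of the medium spacer plate: a dark anodised aluminium slab 90 x 90 x 14 mm, two bright round dimples in a row on its top, 300 g or so; it slides freely. Axes x, y along its sides, z up. It may start in any of the three lanes.
- plate_thick_mid (a point): Centre (half-way up) of the thick spacer plate: a dark anodised aluminium slab 90 x 90 x 19 mm, three bright round dimples in a row on its top, 400 g or so; it slides freely. Axes x, y along its sides, z up. It may start in any of the three lanes.
- riser_low_top (a point): Centre of the top face of the low riser: a fixed grey round disc 92 mm in diameter, 17 mm high, standing on the table, one dark round dimple on its top. One of the three risers stands in the bay, the other two stand apart on the table as spares. With this one in the bay, its top is 33 mm below the deck.
- riser_mid_top (a point): Centre of the top face of the mid riser: a fixed grey round disc 92 mm in diameter, 22 mm high, standing on the table, two dark round dimples in a row on its top. One of the three risers stands in the bay, the other two stand apart on the table as spares. With this one in the bay, its top is 28 mm below the deck.
- riser_high_top (a point): Centre of the top face of the high riser: a fixed grey round disc 92 mm in diameter, 27 mm high, standing on the table, three dark round dimples in a row on its top. One of the three risers stands in the bay, the other two stand apart on the table as spares. With this one in the bay, its top is 23 mm below the deck.
- port_left: Bystander: black rubber port disc, 60 mm across, 14 mm high, lying on the stand's near corner to the left of the near lane. Origin at the middle of its underside.
- port_right: Bystander: black rubber port disc, 60 mm across, 14 mm high, lying on the stand's near corner to the right of the near lane. Origin at the middle of its underside.
Mind the look-alikes: they are no part of the job. What is shaped like the part that bears plate_thin_mid but blue or yellow is not meant.

How it is judged:
At the end, for the whole second after the job is handed in: Two plates lie in the bay, each centred within 12 mm along both stand axes and level with the deck within 0.07 rad; the upper one's top is within 3 mm of deck level and nothing of the pair stands higher. The third plate lies on the deck in its lane, its centre 80 to 150 mm from the bay's centre (((x of plate_thin_mid in the frame of bay between -0.012 and 0.012 m and y of plate_thin_mid in the frame of bay between -0.012 and 0.012 m and angle between the z axis of each of plate_thin_mid, plate_medium_mid and the z axis of bay, either way round below 0.07 rad and z of plate_thin_mid in the frame of bay below -0.0015 m and x of plate_medium_mid in the frame of bay between -0.012 and 0.012 m and y of plate_medium_mid in the frame of bay between -0.012 and 0.012 m and z of plate_medium_mid in the frame of bay below -0.004 m and (z of plate_thin_mid in the frame of bay above -0.0075 m or z of plate_medium_mid in the frame of bay above -0.01 m) and horizontal distance between plate_thick_mid and bay between 0.08 and 0.15 m and z of plate_thick_mid in the frame of bay between 0.0055 and 0.0175 m) or (x of plate_thin_mid in the frame of bay between -0.012 and 0.012 m and y of plate_thin_mid in the frame of bay between -0.012 and 0.012 m and angle between the z axis of each of plate_thin_mid, plate_thick_mid and the z axis of bay, either way round below 0.07 rad and z of plate_thin_mid in the frame of bay below -0.0015 m and x of plate_thick_mid in the frame of bay between -0.012 and 0.012 m and y of plate_thick_mid in the frame of bay between -0.012 and 0.012 m and z of plate_thick_mid in the frame of bay below -0.0065 m and (z of plate_thin_mid in the frame of bay above -0.0075 m or z of plate_thick_mid in the frame of bay above -0.0125 m) and horizontal distance between plate_medium_mid and bay between 0.08 and 0.15 m and z of plate_medium_mid in the frame of bay between 0.003 and 0.015 m) or (x of plate_medium_mid in the frame of bay between -0.012 and 0.012 m and y of plate_medium_mid in the frame of bay between -0.012 and 0.012 m and angle between the z axis of each of plate_medium_mid, plate_thick_mid and the z axis of bay, either way round below 0.07 rad and z of plate_medium_mid in the frame of bay below -0.004 m and x of plate_thick_mid in the frame of bay between -0.012 and 0.012 m and y of plate_thick_mid in the frame of bay between -0.012 and 0.012 m and z of plate_thick_mid in the frame of bay below -0.0065 m and (z of plate_medium_mid in the frame of bay above -0.01 m or z of plate_thick_mid in the frame of bay above -0.0125 m) and horizontal distance between plate_thin_mid and bay between 0.08 and 0.15 m and z of plate_thin_mid in the frame of bay between 0.0005 and 0.0125 m))); the robot touches nothing.
It fails at once if a port disc on the stand is shoved or knocked by more than 30 mm (distance of any of port_left, port_right from where it was at the start of the episode above 0.03 m).
It also fails if it takes over 38 s, if anything falls off the work surface, if the arm or the gripper's body presses on something with over 40 N, if the wrist force passes 120 N, or if a joint passes its speed limit or range.

## Working session

There is one attempt and no reset: what is moved stays moved. The work goes in short steps, each a Python script; the robot and the scene stay as the last script left them, time stands still between calls to the robot, and variables do not carry over. Pictures are saved under pics/ and viewed, and the job is handed in when it is done.

```bash
ls; mkdir -p pics
python3 - <<'E'
from rig import robot
import cv2
for n in ["scene","top"]:
    im=robot.grab_frame(n); cv2.imwrite(f"pics/{n}0.png",im[:,:,::-1])
    print(n,robot.camera_info(n))
s=robot.get_state();print(s["time"],s["ee_pos"],s["tool_rot"])
E
```

```text
pics
scene {'fx': 363.2424307742146, 'fy': 363.2424307742146, 'cx': 316.558610571549, 'cy': 202.72356177415054, 'rvec': array([ 0.96404586,  2.31428309, -1.16913134]), 'tvec': array([ 0.33427056, -0.14778362,  1.42456326])}
top {'fx': 482.9511646028685, 'fy': 482.9511646028685, 'cx': 331.7895748615968, 'cy': 203.270616017981, 'rvec': array([ 2.13438839, -2.09311059,  0.20446837]), 'tvec': array([0.01396403, 0.49744939, 1.34520565])}
0.1 [ 0.19638624 -0.59301663  0.22391226] [[ 9.49292000e-01  3.14395490e-01 -4.18149681e-04]
 [ 3.14395757e-01 -9.49291476e-01  1.00097805e-03]
 [-8.22429441e-05 -1.08168494e-03 -9.99999412e-01]]
```

View pics/top0.png

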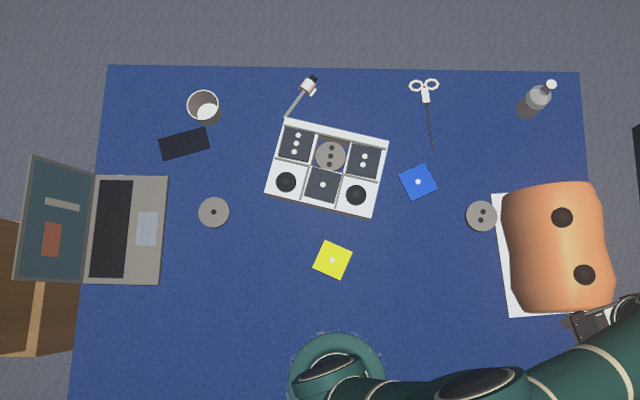

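View pics/scene0.png

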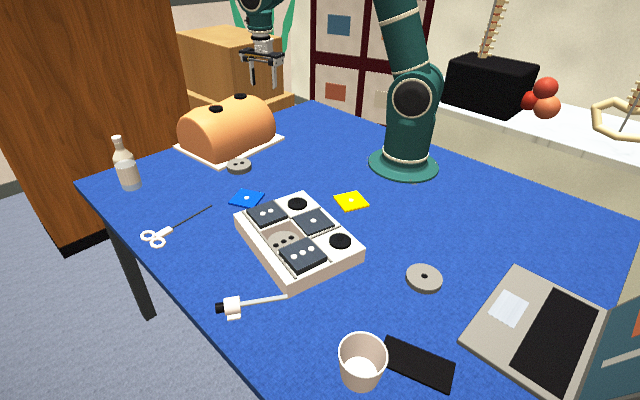

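Run:
```python
import cv2
im=cv2.imread("pics/top0.png")
c=im[108:228,255:400]
cv2.imwrite("pics/crop0.png",cv2.resize(c,None,fx=5,fy=5,interpolation=cv2.INTER_CUBIC))
```

```text
(no output)
```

View pics/crop0.png

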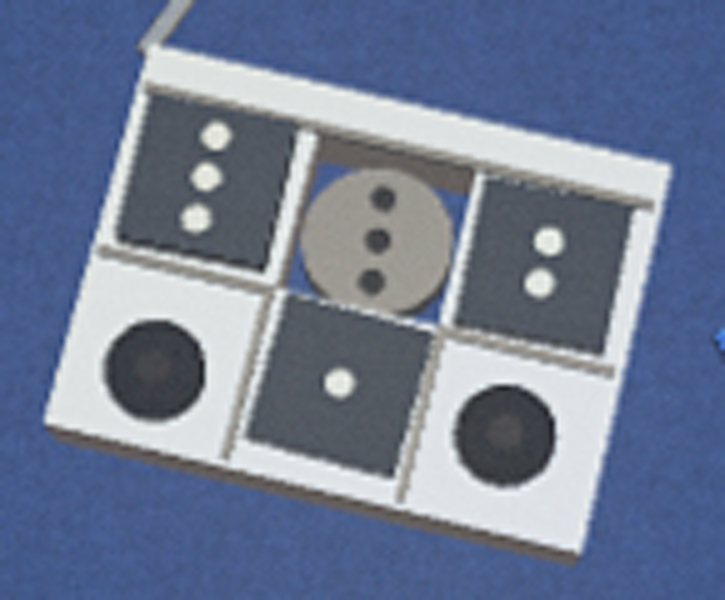

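```bash
cat > h.py <<'E'
import numpy as np, cv2
from scipy.optimize import least_squares
def ray(ci,px,z):
    R,_=cv2.Rodrigues(ci["rvec"]); t=ci["tvec"]
    K=np.array([[ci["fx"],0,ci["cx"]],[0,ci["fy"],ci["cy"]],[0,0,1]])
    d=R.T@np.linalg.inv(K)@np.array([px[0],px[1],1.]); c=-R.T@t
    return c+d*(z-c[2])/d[2]
E
python3 - <<'E'
from rig import robot
from h import *
ci=robot.camera_info("top")
m=lambda p,z:ray(ci,((p[0]+.5)/5-.5+255,(p[1]+.5)/5-.5+108),z)[:2]
loc=np.array([[.08,.16],[.08,-.16],[-.16,.16],[-.16,-.16]])
obs=np.array([m(p,.05) for p in [(152,45),(670,165),(45,428),(578,552)]])
def f(v):
    c,s=np.cos(v[2]),np.sin(v[2]);return (loc@np.array([[c,s],[-s,c]])+v[:2]-obs).ravel()
r=least_squares(f,[.6,0,0]);v=r.x
print(v,np.round(r.fun*1e3,1))
np.save("stand.npy",v)
c,s=np.cos(v[2]),np.sin(v[2]);R=np.array([[c,-s],[s,c]])
for n,p,z in [("thin",(339,383),.059),("thick",(206,177),.069),("med",(544,263),.064),("riser",(377,240),.027),("pl",(155,370),.064),("pr",(505,435),.064)]:
    w=m(p,z);print(n,w.round(4),(R.T@(w-v[:2])).round(4))
E
```

```text
[ 0.64607957  0.03206368 -0.21915488] [-0.4  1.6 -0.3 -0.6  1.6  0.9 -0.9 -2. ]
thin [0.551  0.0519] [-0.0972 -0.0013]
thick [0.6708 0.1323] [0.0024 0.1032]
med [ 0.6238 -0.0659] [-0.0005 -0.1004]
riser [0.6472 0.0321] [0.0011 0.0003]
pl [0.5554 0.1581] [-0.1159  0.1033]
pr [ 0.5209 -0.0442] [-0.1056 -0.1017]
```

```bash
cat >> h.py <<'E'
v=np.load("stand.npy")
def W(x,y,z):
    c,s=np.cos(v[2]),np.sin(v[2]); return np.array([v[0]+c*x-s*y, v[1]+s*x+c*y, z])
def Rt(a):  # tool down, tool y axis along stand-frame angle a
    a=a+v[2]; y=np.array([np.cos(a),np.sin(a),0]); z=np.array([0,0,-1.]); return np.column_stack([np.cross(y,z),y,z])
E
python3 - <<'E'
from rig import robot
from h import *
ci=robot.camera_info("top")
for p in [(497,195),(610,310),(540,185),(600,250),(505,300)]: print(p,ray(ci,p,0).round(3),ray(ci,p,.15).round(3))
q0=robot.get_state()["qpos"]
print(robot.get_state()["tool_rot"])
p=robot.get_state()["ee_pos"]
print("up",robot.ik(np.array([p[0],p[1],.45]),robot.get_state()["tool_rot"]))
for a in (0,np.pi,np.pi/2,-np.pi/2):
    for P in [W(0,-.185,.15),W(0,-.185,.0715),W(0,-.052,.0715),W(-.185,0,.15),W(-.185,0,.0715),W(-.052,0,.0715)]:
        q=robot.ik(P,Rt(a)); print(round(a,2),None if q is None else np.round(q,2))
E
```

```text
(497, 195) [ 0.542 -0.471  0.   ] [ 0.508 -0.42   0.15 ]
(610, 310) [ 0.211 -0.777  0.   ] [ 0.212 -0.694  0.15 ]
(540, 185) [ 0.575 -0.602  0.   ] [ 0.538 -0.537  0.15 ]
(600, 250) [ 0.383 -0.764  0.   ] [ 0.365 -0.682  0.15 ]
(505, 300) [ 0.233 -0.479  0.   ] [ 0.232 -0.427  0.15 ]
[[ 9.49292000e-01  3.14395490e-01 -4.18149681e-04]
 [ 3.14395757e-01 -9.49291476e-01  1.00097805e-03]
 [-8.22429441e-05 -1.08168494e-03 -9.99999412e-01]]
up [ 1.20231781e+00  3.12964942e-01 -8.06624233e-04  1.26172169e+00
  2.77046114e-04  1.56799054e+00 -4.94269954e-02]
0 [ 0.59  0.55 -0.54  1.67  0.32  1.01 -0.28]
0 [ 0.58  0.65 -0.53  1.72  0.41  0.89 -0.35]
0 [ 0.41  0.69 -0.6   1.68  0.47  0.92 -0.59]
0 [ 0.55  0.36 -0.91  2.03  0.36  0.91 -0.77]
0 [ 0.49  0.51 -0.85  2.09  0.55  0.78 -0.93]
0 [ 0.32  0.63 -0.59  1.79  0.44  0.87 -0.7 ]
3.14 [-0.53  0.76  1.08  1.71 -0.73  1.14 -2.59]
3.14 [-0.52  0.9   1.08  1.75 -0.91  1.07 -2.47]
3.14 [ 0.7   0.91 -1.09  1.67  0.88  1.13  2.27]
3.14 [ 0.68  0.44 -1.08  2.03  0.48  0.95  2.27]
3.14 [ 0.65  0.63 -1.08  2.08  0.75  0.88  2.05]
3.14 [ 0.63  0.85 -1.09  1.78  0.86  1.08  2.15]
1.57 [ 0.67  0.58 -0.66  1.67  0.4   1.04  1.23]
1.57 [ 0.65  0.68 -0.64  1.71  0.49  0.91  1.17]
1.57 [ 0.53  0.75 -0.79  1.68  0.62  0.98  0.87]
1.57 [ 0.67  0.43 -1.06  2.03  0.46  0.94  0.71]
1.57 [ 0.57  0.56 -0.96  2.09  0.64  0.82  0.57]
1.57 [ 0.46  0.7  -0.8   1.78  0.61  0.93  0.75]
-1.57 [ 0.35  0.5  -0.21  1.68  0.12  0.98 -1.69]
-1.57 [ 0.31  0.6  -0.16  1.73  0.12  0.83 -1.7 ]
-1.57 [ 0.18  0.62 -0.28  1.69  0.21  0.86 -1.97]
-1.57 [ 0.4   0.31 -0.71  2.04  0.26  0.88 -2.25]
-1.57 [ 0.25  0.42 -0.55  2.09  0.34  0.71 -2.31]
-1.57 [ 0.2   0.59 -0.42  1.79  0.31  0.83 -2.17]
```

Run:
```python
from rig import robot
from h import *
import cv2
p=robot.get_state()["ee_pos"]
robot.move_linear(np.array([p[0],p[1],.42]),velocity=.25)
robot.move_ptp(W(0,-.187,.33),Rt(0))
robot.gripper_to(.04)
robot.move_linear(W(0,-.187,.0725),velocity=.2,threshold=15)
s=robot.get_state();print(s["time"],s["ee_pos"],W(0,-.187,.0725),s["force"],s["opening"])
cv2.imwrite("pics/s1.png",robot.grab_frame("scene")[:,:,::-1])
cv2.imwrite("pics/w1.png",robot.grab_frame("wrist")[:,:,::-1])
im=robot.grab_frame("scene")[150:310,200:400]
cv2.imwrite("pics/s1.png",cv2.resize(im[:,:,::-1],None,fx=3.5,fy=3.5,interpolation=cv2.INTER_CUBIC))
```

```text
5.6083 [ 0.60598928 -0.15053847  0.07351828] [ 0.60542487 -0.15046357  0.0725    ] [ 0.09525443 -0.13821494  0.05389129] 0.040091073943032816
```

View pics/s1.png

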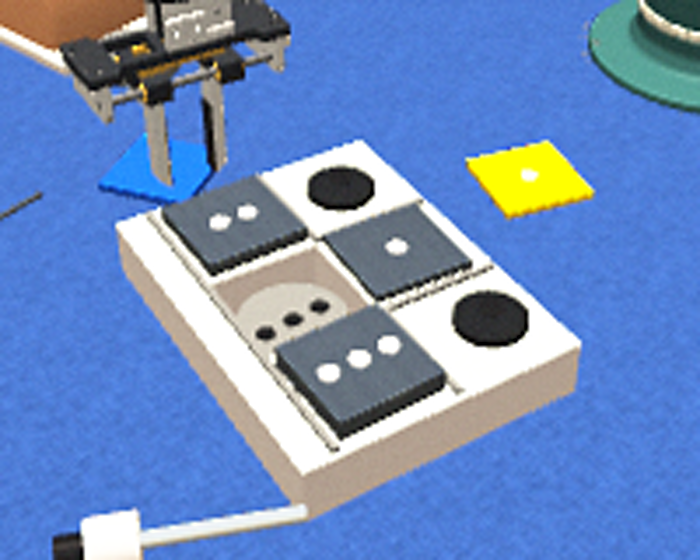

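View pics/w1.png

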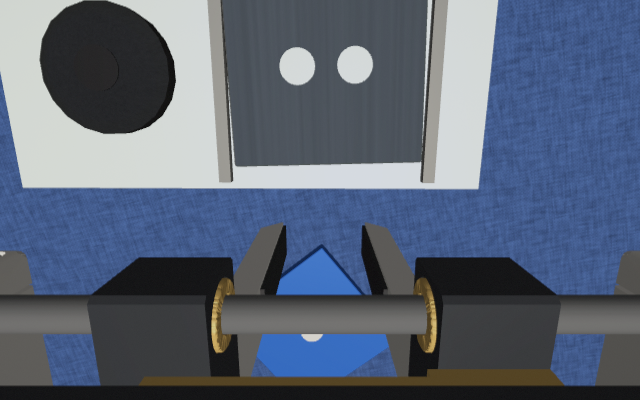

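Run:
```python
from rig import robot
from h import *
import cv2
r=robot.move_linear(W(0,-.054,.0725),velocity=.07,threshold=20)
robot.pause(.2)
s=robot.get_state();print(r,s["time"],s["ee_pos"],W(0,-.054,.0725),s["force"])
im=robot.grab_frame("scene")[150:310,200:400]
cv2.imwrite("pics/s2.png",cv2.resize(im[:,:,::-1],None,fx=3.5,fy=3.5,interpolation=cv2.INTER_CUBIC))
cv2.imwrite("pics/w2.png",robot.grab_frame("wrist")[:,:,::-1])
```

```text
False 8.0083 [ 0.63431957 -0.02078483  0.07249987] [ 0.63433971 -0.02064472  0.0725    ] [ 0.99295505 -1.11756157 -0.52765742]
```

View pics/s2.png

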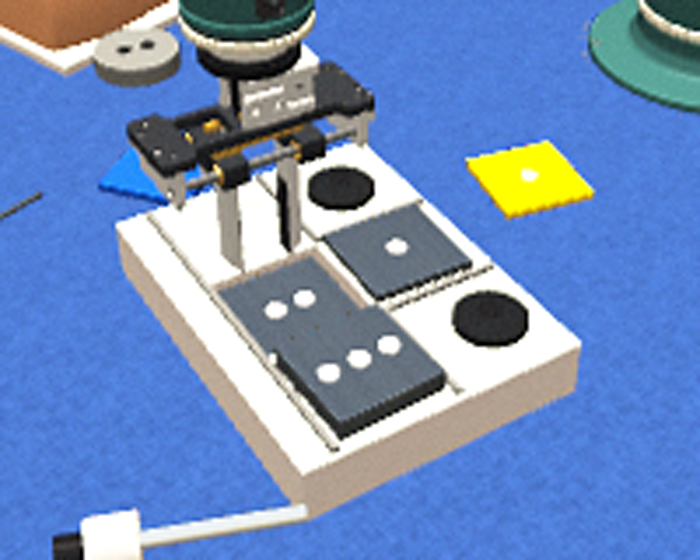

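View pics/w2.png

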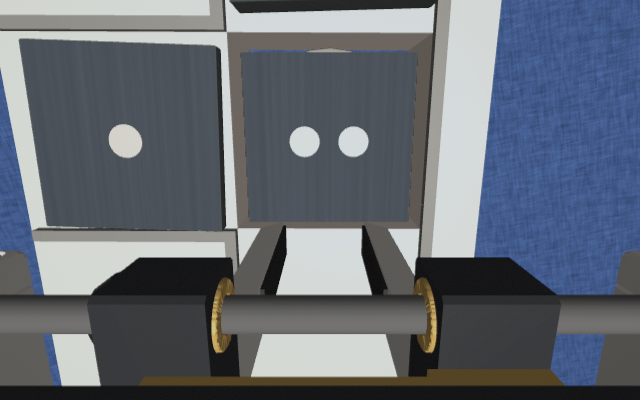

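Run:
```python
from rig import robot
from h import *
import cv2
robot.move_linear(W(0,-.062,.0725),velocity=.1)
robot.move_linear(W(0,-.062,.18),velocity=.2)
top=robot.grab_frame("top")[108:228,255:400]
cv2.imwrite("pics/t3.png",cv2.resize(top[:,:,::-1],None,fx=5,fy=5,interpolation=cv2.INTER_CUBIC))
robot.move_ptp(W(-.187,-.0005,.18),Rt(np.pi/2))
im=robot.grab_frame("scene")[150:310,200:400]
cv2.imwrite("pics/s3.png",cv2.resize(im[:,:,::-1],None,fx=3.5,fy=3.5,interpolation=cv2.INTER_CUBIC))
robot.move_linear(W(-.187,-.0005,.0725),velocity=.15,threshold=15)
s=robot.get_state();print(s["time"],s["ee_pos"],s["force"])
cv2.imwrite("pics/w3.png",robot.grab_frame("wrist")[:,:,::-1])
```

```text
11.2333 [0.4638382  0.0724229  0.07306933] [0.00852224 0.57917002 0.85691867]
```

View pics/s3.png

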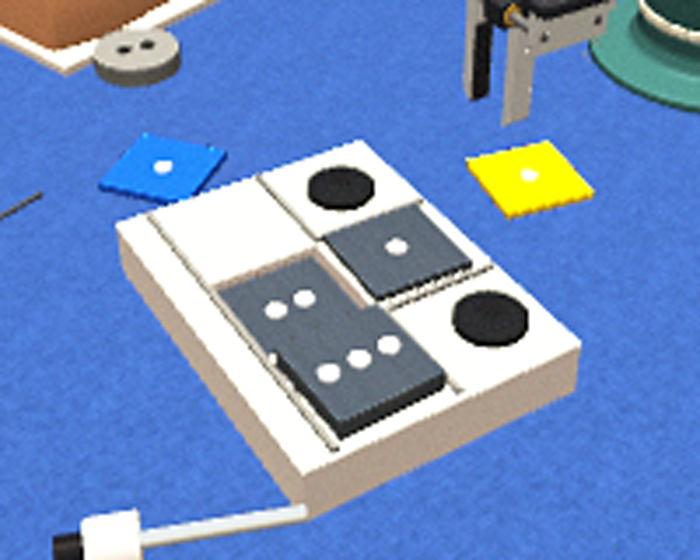

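View pics/w3.png

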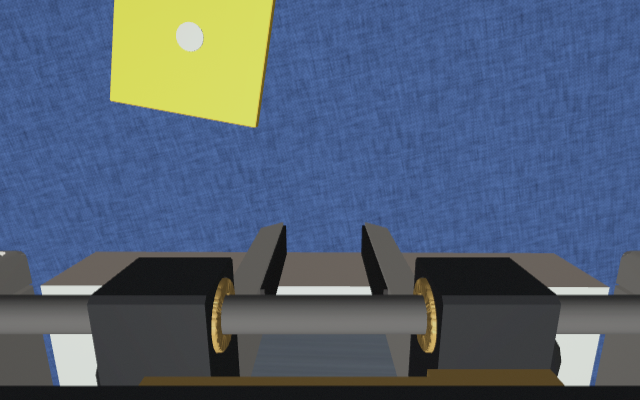

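Medium lies in the bay, and its two dimples are visible at (275,310) and (305,298) in the scene crop. The fingers are behind the thin plate, so I push it now.

Run:
```python
from rig import robot
from h import *
import cv2
r=robot.move_linear(W(-.0535,-.0005,.0725),velocity=.07,threshold=20)
robot.pause(.2)
s=robot.get_state();print(r,s["time"],s["ee_pos"],W(-.0535,-.0005,.0725),s["force"])
im=robot.grab_frame("scene")[150:310,200:400]
cv2.imwrite("pics/s4.png",cv2.resize(im[:,:,::-1],None,fx=3.5,fy=3.5,interpolation=cv2.INTER_CUBIC))
```

```text
False 13.5417 [0.59370649 0.04318786 0.07254756] [0.5937505 0.0432068 0.0725   ] [-0.27726923  0.15479995 -0.05745537]
```

View pics/s4.png

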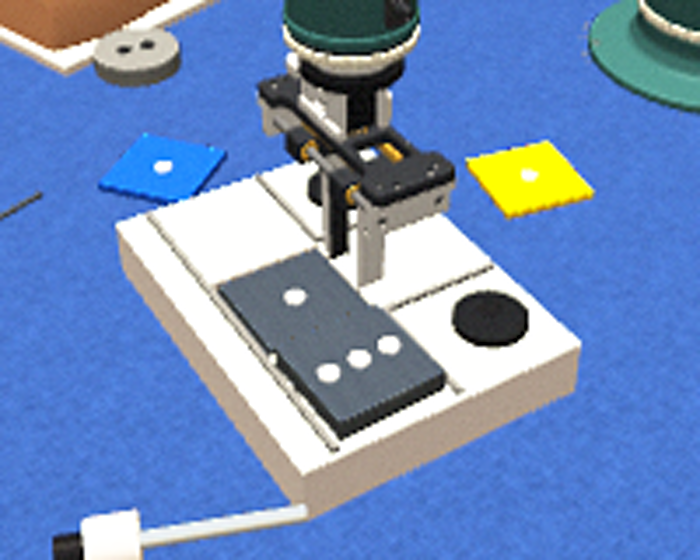

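Thin appears to be in the bay, with its dimple at (294,296). I'll back off and check from above and with the wrist camera.

Run:
```python
from rig import robot
from h import *
import cv2
robot.move_linear(W(-.065,-.0005,.0725),velocity=.1)
robot.move_linear(W(-.065,-.0005,.16),velocity=.2)
robot.move_linear(W(-.22,-.0005,.26),velocity=.25)
robot.pause(.2)
top=robot.grab_frame("top")[108:228,255:400]
cv2.imwrite("pics/t5.png",cv2.resize(top[:,:,::-1],None,fx=5,fy=5,interpolation=cv2.INTER_CUBIC))
im=robot.grab_frame("scene")[170:300,210:390]
cv2.imwrite("pics/s5.png",cv2.resize(im[:,:,::-1],None,fx=4.4,fy=4.4,interpolation=cv2.INTER_CUBIC))
print(robot.get_state()["time"])
```

```text
15.675
```

View pics/s5.png

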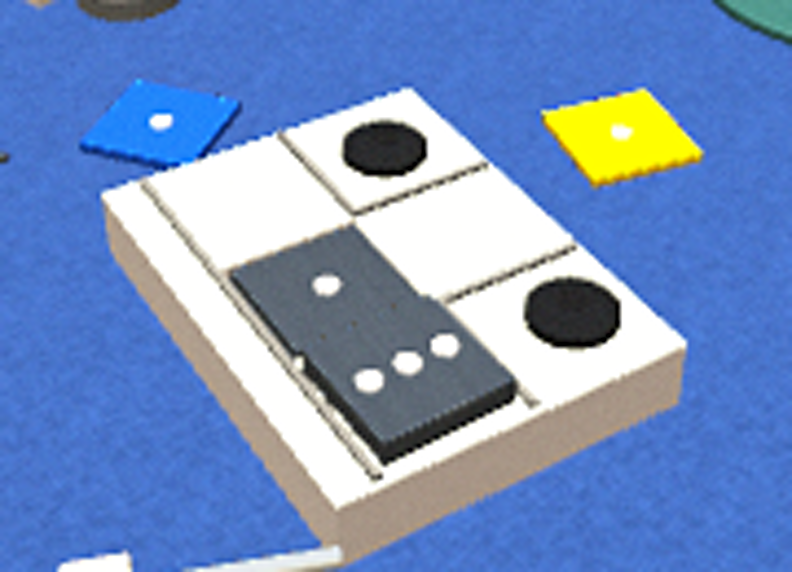

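View pics/t5.png

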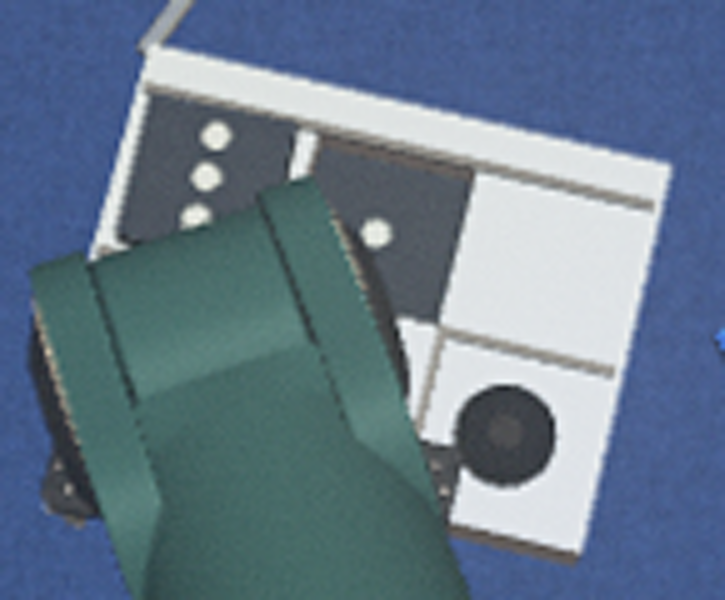

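Run:
```python
from rig import robot
from h import *
def P(ci):
    R,_=cv2.Rodrigues(ci["rvec"]);K=np.array([[ci["fx"],0,ci["cx"]],[0,ci["fy"],ci["cy"]],[0,0,1]])
    return K@np.column_stack([R,ci["tvec"]])
a,b=P(robot.camera_info("top")),P(robot.camera_info("scene"))
t=lambda p:np.array([(p[0]+.5)/5-.5+255,(p[1]+.5)/5-.5+108])
s=lambda p:np.array([(p[0]+.5)/4.4-.5+210,(p[1]+.5)/4.4-.5+170])
c,sn=np.cos(v[2]),np.sin(v[2]);R=np.array([[c,-sn],[sn,c]])
for n,p,q in [("thin",(376,233),(326,285)),("thick",(206,177),(407,363)),("portR",(505,435),(385,147))]:
    X=cv2.triangulatePoints(a,b,t(p),s(q)).ravel();X=X[:3]/X[3]
    print(n,(R.T@(X[:2]-v[:2])).round(4),X[2].round(4))
# corners of thin at z=.05 from scene: -y/+x, -y/-x
ci=robot.camera_info("scene")
for n,q in [("+x-y",(230,268)),("-x-y",(352,222)),("-x+y",(428,300))]:
    X=ray(ci,s(q),.05);print(n,(R.T@(X[:2]-v[:2])).round(4))
```

```text
thin [-0.0019 -0.0002] 0.0514
thick [0.0021 0.1029] 0.0703
portR [-0.1042 -0.1014] 0.0565
+x-y [ 0.041  -0.0482]
-x-y [-0.0476 -0.0481]
-x+y [-0.049   0.0436]
```

Run:
```python
from rig import robot
robot.sign_off()
```

```text
the job is handed in; nothing more can be done
```

I filled the bay with the medium and thin plates and handed the job in; the clock stood at 15.7 s at my last check. The high riser (three dimples) was in the bay, leaving 23 mm to fill. That is exactly the medium plate (14 mm) plus the thin plate (9 mm). I pushed the medium plate in from the -y lane, then the thin plate in from the near (-x) lane.

My last checks, from two camera views with the arm clear:
- **Thin plate (upper):** its dimple measured at x -1.9 mm, y -0.2 mm from the bay's centre, at height 51.4 mm. The thick plate's dimple read 1.3 mm too high in the same check, so the thin plate's top is about at deck level (50 mm). Three of its corners lie where they should for a flat plate.
- **Medium plate (lower):** it looked flat in the bay before the thin plate went in, and I did not measure it separately.
- **Thick plate:** it still lies in its +y lane, 103 mm from the bay's centre.
- **Port discs:** the right one measured within about 1.5 mm of where it started. That check gave its height as 56.5 mm where 64 mm was expected, which I put down to my rough pixel reading. The left one looked unmoved in the picture, but I did not measure it again.

No force stop tripped during the pushes.

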